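# Sort the checked oximeters and hold the caddy ready for hand-over

### The arm

A 6-joint arm with a two-finger parallel gripper is mounted at the origin on the work surface. World frame = base frame: x ahead of the robot, y to its left, z up, the work surface at z = 0. Lengths are in m, angles in rad, forces in N, time in s.
With the tool pointing down it reaches from about 0.35 to 0.875 m from the base axis. Payload 4.2 kg.
Tool frame: the origin (TCP) lies midway between the tips of the shut fingers; the grasp point (between the pads) lies 19 mm behind it; z points along the fingers, y is the line along which they close (so a half turn about z gives the same grasp; the last joint's range is limited). The gripper opens to 87 mm and grips with 3 to 60 N. Pads are 19 mm wide; open, the fingers measure 117 mm over their backs; the gripper's body (75 mm by 190 mm) begins 51 mm behind the grasp point.
Start: joints at [1.58, 0.385, 0.008, 0, -1.194, -0.259], TCP at [0.154, 0.606, 0.223] pointing down, gripper open.
Joint ranges: [-3.14, 3.14], [-1.21, 2.06], [-1.07, 1.41], [-3.16, 2.05], [-2.99, -0.16], [-3.1, 3.1]. Speed limits (rad/s): [2.79, 2.79, 3.14, 3.14, 3.14, 3.14].

### API

Orientations are given as a unit quaternion [w, x, y, z].
In Python, from bench import sensors, vision, close_job gives the robot as it stands. The module is installed in compiled form; this text tells all that it offers.
- The arm moves only by the shell command python3 -m crank 'ROWS'. ROWS is JSON, a list of rows, each an object of numbers: "dx", "dy", "dz": the shift along the tool's x, y, z scaled (see below); "wx", "wy", "wz": the turn, a rotation vector about the tool's x, y, z scaled (see below); "claw": the closure, from -1 (fully open) to 1 (shut). A call has 1 to 12 rows; each row is the pose to reach, as a shift and turn from the pose commanded when the call began, along the tool's axes at that moment; what a row does not reach only later rows make up. The controller multiplies each number of a shift by 100 mm and each number of a turn by 45 degrees. A row lasts 1/12 s, in which the tool goes at most 41.7 mm and 7.16 degrees, less where a joint would pass 70% of its speed; a pose out of reach is approached as far as the arm can. A call with a number of a shift or a turn outside -1 to 1 is refused whole. A call with a gripper value outside its range is refused whole. The fingers move at their own pace and stop on an object; the grip force is fixed at half the most. Time passes only in rows, so rows that repeat a pose let the fingers close. It gives the time, the measured TCP pose, the force, the opening and the grip force at its end, in the units of the state.
- sensors.observe(): the state, without advancing time (a new reading comes with each control period).
- vision.capture(name): name is "scene" or "top"; returns a dict with "img" (384x512x3 uint8, blue, green, red), "fx", "fy", "cx", "cy" (pixels), "rvec" (rotation vector, rad) and "tvec" (3), from world to camera coordinates, as OpenCV has them. Camera axes: x right, y down, z forward; pixel columns grow to the right and rows downward; lengths in m; the calibration is good to about 2 mm. A picture is of the moment at which its call begins. There is no depth.
- close_job(): hands the job in; it is judged then, once.
The state is a dict: "time_s": time; "q": joint angles; "qvel": joint speeds; "joint_efforts": joint torques, N m; "position": TCP position; "eef_rot": TCP orientation; "contact_force": force on the tool from outside, world axes, zero at the start; "wrist_torque": the same for the moment, N m; "grip_width": finger opening in m; "gripper_force": force on a finger pad.
Only numpy, scipy, OpenCV 4.12 (cv2) and the standard library are available. Lean on these libraries where they do the work, as an engineer would, in place of code of your own. Each camera call takes 0.05 s, during which the arm holds its last target. There are 200 camera calls.

### The job

The pulse oximeters are back from inspection: lay the two with a green sticker gently (never dropped) in the two nests of the green-handled carry caddy, one in each, and the one with the red sticker in the nest of the red reject tray, all seated flat on the nest floors with their tops still up. Then pick the caddy up by its handle, keep it level, and finish while holding it steady and level at least 10 cm clear of the desk, ready for a colleague: do not put it down or let go. Leave the calendar, sanitizer bottle, pen cup and booklets where they stand.

Things in the scene. Friction and masses are not known exactly. Their poses are not given: they have to be found in the camera images.
- oximeter_green_1: White fingertip pulse oximeter, a closed clip 58 (its x) x 34 (its y) x 34 mm high, flat vertical sides, about 55 g, lying on the thin blue mat with its top up. On its flat top a green status sticker (25 x 28 mm) covers the -x half and a black display the +x half; dark finger opening in its +x end. Origin: centre of the underside; z up. Best gripped across its 34 mm width, in the upper 20 mm.
- oximeter_green_2: White fingertip pulse oximeter, a closed clip 58 (its x) x 34 (its y) x 34 mm high, flat vertical sides, about 55 g, lying on the thin blue mat with its top up. On its flat top a green status sticker (25 x 28 mm) covers the -x half and a black display the +x half; dark finger opening in its +x end. Origin: centre of the underside; z up. Best gripped across its 34 mm width, in the upper 20 mm.
- oximeter_red: White fingertip pulse oximeter, a closed clip 58 (its x) x 34 (its y) x 34 mm high, flat vertical sides, about 55 g, lying on the thin blue mat with its top up. On its flat top a red status sticker (25 x 28 mm) covers the -x half and a black display the +x half; dark finger opening in its +x end. Origin: centre of the underside; z up. Best gripped across its 34 mm width, in the upper 20 mm.
- caddy: Carry caddy: low white tray 130 (its x) x 250 (its y) mm with a dark foam insert (top at 24 mm, white rim at 26 mm) holding two nests with green floors at y = +70 and -70 mm, and a green handle over the middle, running along x. Loose, 0.3 to 0.6 kg empty, balanced about the handle's middle. Origin: centre of the underside; z up.
- caddy_nest_a (a point): Nest at the caddy's +y end, its length along the caddy's y. Origin: centre of the nest's flat floor, 12 mm above the caddy's underside; the recess measures 46 mm along x and 70 mm along y and is 12 mm deep, with 2 mm chamfers at its mouth; axes as the caddy's.
- caddy_nest_b (a point): Nest at the caddy's -y end, its length along the caddy's y. Origin: centre of the nest's flat floor, 12 mm above the caddy's underside; the recess measures 46 mm along x and 70 mm along y and is 12 mm deep, with 2 mm chamfers at its mouth; axes as the caddy's.
- caddy_handle (a point): Middle of the caddy's handle bar, 118 mm above the caddy's underside. The green bar runs 114 mm along the caddy's x, is 22 mm wide (y) with flat sides and 18 mm high (109 to 127 mm above the underside), on two posts 14 x 26 mm at x = +-50 mm; free space beneath it. Axes as the caddy's.
- reject_tray: Red plastic reject tray 120 (its x) x 140 (its y) mm, rim 26 mm high, dark foam insert (top at 24 mm) with one red-floored nest in the middle. Loose, 0.4 kg. Origin: centre of the underside; z up.
- reject_nest (a point): The reject tray's one nest, its length along the tray's y. Origin: centre of the nest's flat floor, 12 mm above the tray's underside; the recess measures 46 mm along x and 70 mm along y and is 12 mm deep, with 2 mm chamfers at its mouth; axes as the tray's.
- calendar: Bystander: purple tent desk calendar, 80 x 150 mm, 125 mm high. Origin: centre of the underside.
- sanitizer: Bystander: pump bottle of hand sanitizer, 66 mm diameter, 177 mm high. Origin: centre of the underside.
- pen_cup: Bystander: black pen cup, 80 mm diameter, 95 mm high, pens up to 142 mm. Origin: centre of the underside.
- booklets: Bystander: small pile of pink booklets 185 (x) x 130 (y) mm, 20 mm high. Origin: centre of the underside.
Mind the look-alikes: they are no part of the job. What is shaped like the oximeter_green_1 but turquoise is not meant. What is shaped like the oximeter_red but purple is not meant.

How it is judged:
On the way, in this order (a step that is already met when the one before it is completed fails the run):
1. all three oximeters seated and let go: the green ones in the caddy's two nests, the red one in the reject tray, the caddy still standing on the desk ((((horizontal distance between oximeter_green_1 and caddy_nest_a below 0.014 m and z of oximeter_green_1 in the frame of caddy_nest_a between -0.006 and 0.004 m and angle between the z axis of oximeter_green_1 and the z axis of caddy, either way round below 0.08 rad) and (horizontal distance between oximeter_green_2 and caddy_nest_b below 0.014 m and z of oximeter_green_2 in the frame of caddy_nest_b between -0.006 and 0.004 m and angle between the z axis of oximeter_green_2 and the z axis of caddy, either way round below 0.08 rad)) or ((horizontal distance between oximeter_green_2 and caddy_nest_a below 0.014 m and z of oximeter_green_2 in the frame of caddy_nest_a between -0.006 and 0.004 m and angle between the z axis of oximeter_green_2 and the z axis of caddy, either way round below 0.08 rad) and (horizontal distance between oximeter_green_1 and caddy_nest_b below 0.014 m and z of oximeter_green_1 in the frame of caddy_nest_b between -0.006 and 0.004 m and angle between the z axis of oximeter_green_1 and the z axis of caddy, either way round below 0.08 rad))) and horizontal distance between oximeter_red and reject_nest below 0.014 m and z of oximeter_red in the frame of reject_nest between -0.006 and 0.004 m and angle between the z axis of oximeter_red and the z axis of reject_tray, either way round below 0.08 rad and contact force between the fingers and oximeter_green_1 below 0.05 N and contact force between the fingers and oximeter_green_2 below 0.05 N and contact force between the fingers and oximeter_red below 0.05 N and height (world z) of reject_tray below 0.006 m and angle between reject_tray's own z axis and vertical below 0.05 rad and height (world z) of caddy below 0.01 m), for 0.2 s.
2. the caddy lifted by the fingers at least 95 mm clear of the desk, level and steady, with the oximeters in their nests ((((horizontal distance between oximeter_green_1 and caddy_nest_a below 0.014 m and z of oximeter_green_1 in the frame of caddy_nest_a between -0.006 and 0.004 m and angle between the z axis of oximeter_green_1 and the z axis of caddy, either way round below 0.08 rad) and (horizontal distance between oximeter_green_2 and caddy_nest_b below 0.014 m and z of oximeter_green_2 in the frame of caddy_nest_b between -0.006 and 0.004 m and angle between the z axis of oximeter_green_2 and the z axis of caddy, either way round below 0.08 rad)) or ((horizontal distance between oximeter_green_2 and caddy_nest_a below 0.014 m and z of oximeter_green_2 in the frame of caddy_nest_a between -0.006 and 0.004 m and angle between the z axis of oximeter_green_2 and the z axis of caddy, either way round below 0.08 rad) and (horizontal distance between oximeter_green_1 and caddy_nest_b below 0.014 m and z of oximeter_green_1 in the frame of caddy_nest_b between -0.006 and 0.004 m and angle between the z axis of oximeter_green_1 and the z axis of caddy, either way round below 0.08 rad))) and horizontal distance between oximeter_red and reject_nest below 0.014 m and z of oximeter_red in the frame of reject_nest between -0.006 and 0.004 m and angle between the z axis of oximeter_red and the z axis of reject_tray, either way round below 0.08 rad and contact force between the fingers and oximeter_green_1 below 0.05 N and contact force between the fingers and oximeter_green_2 below 0.05 N and contact force between the fingers and oximeter_red below 0.05 N and height (world z) of reject_tray below 0.006 m and angle between reject_tray's own z axis and vertical below 0.05 rad and height (world z) of caddy above 0.095 m and contact force between the fingers and caddy above 1 N and distance between the grasp point and caddy_handle below 0.06 m and contact force between caddy and calendar below 0.05 N and contact force between caddy and sanitizer below 0.05 N and contact force between caddy and pen_cup below 0.05 N and contact force between caddy and booklets below 0.05 N and contact force between caddy and reject_tray below 0.05 N and angle between caddy's own z axis and vertical below 0.09 rad and linear speed of caddy below 0.02 m/s and angular speed of caddy below 0.1 rad/s), for 0.3 s.
At the end, for the whole second after the job is handed in: Fingers hold the caddy at its handle (60 mm), underside over 95 mm up, tilt under 0.09 rad, under 20 mm/s and 0.1 rad/s, free of all else; a green oximeter flat in each caddy nest, the red in the reject nest (14 mm of centre, 4 mm of floor, 0.08 rad), untouched; reject tray flat on the desk (all of step 2); the arm keeps its last pose, push and grip.
It fails at once if the calendar, sanitizer bottle, pen cup or booklets are pushed more than 25 mm or tipped (distance of any of calendar, sanitizer, pen_cup, booklets from where it was at the start of the episode above 0.025 m or angle between any of calendar, sanitizer, pen_cup, booklets's own z axis and vertical above 0.3 rad).
It fails at once if an oximeter is dropped (falls freely faster than 0.8 m/s, some 30 mm) ((contact force between oximeter_green_1 and anything else below 0.02 N and linear speed of oximeter_green_1 above 0.8 m/s) or (contact force between oximeter_green_2 and anything else below 0.02 N and linear speed of oximeter_green_2 above 0.8 m/s) or (contact force between oximeter_red and anything else below 0.02 N and linear speed of oximeter_red above 0.8 m/s)).
It fails at once if the caddy is tilted more than 0.3 rad (angle between caddy's own z axis and vertical above 0.3 rad).
It also fails if it takes over 72 s, if anything falls off the work surface, if the arm or the gripper's body presses on something with over 40 N, if the wrist force passes 120 N, or if a joint passes its speed limit or range.

## Working session

There is one attempt and no reset: what is moved stays moved. The work goes in short steps, Python scripts to look and compute and a shell command to move; the robot and the scene stay as the last step left them, time stands still between calls to the robot, and variables do not carry over. Pictures are saved under pics/ and viewed, at most 10 in all, crops included, and the job is handed in when it is done.

```bash
mkdir -p pics
python3 - <<'E'
from bench import sensors, vision
import cv2,pickle
print(sensors.observe())
for n in("top","scene"):
    c=vision.capture(n); pickle.dump(c,open(n+"0.pkl","wb"))
    cv2.imwrite(f"pics/{n}0.png",c["img"]); print({k:v for k,v in c.items() if k!="img"})
E
```

```text
{'time_s': 0.0, 'q': array([ 1.57963304e+00,  3.85550357e-01,  6.60643807e-03, -4.97558464e-04,
       -1.19395219e+00, -2.58589748e-01]), 'qvel': array([-0.00184878, -0.00011112,  0.00088936,  0.00031797,  0.00261424,
       -0.00139227]), 'joint_efforts': array([-1.19795590e-03, -3.90671897e+01,  1.87406391e+01,  4.21981663e+00,
        1.09683097e-02, -1.95980929e-04]), 'position': array([0.1543178 , 0.60503158, 0.22145595]), 'eef_rot': array([ 1.07134674e-03,  9.92201045e-01, -1.24643215e-01, -8.91957408e-05]), 'contact_force': array([-0.37702772, -0.2859013 ,  0.97334055]), 'wrist_torque': array([ 0.01250834,  0.01316339, -0.007835  ]), 'gripper_force': 0.0, 'grip_width': 0.08705821432521602}
{'fx': 386.31544467916484, 'fy': 386.31544467916484, 'cx': 255.54724442493873, 'cy': 189.40916464613377, 'rvec': array([ 2.15764158, -2.11227677,  0.1214336 ]), 'tvec': array([-0.00444515,  0.57184949,  0.94644625])}
{'fx': 363.37533124078027, 'fy': 363.37533124078027, 'cx': 249.49858408597356, 'cy': 189.66123408675375, 'rvec': array([ 2.41680242,  1.03875163, -0.27930915]), 'tvec': array([-0.39521576, -0.30787442,  1.18926711])}
```

View pics/top0.png

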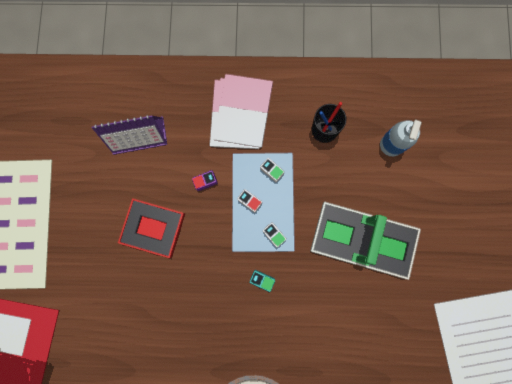

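View pics/scene0.png

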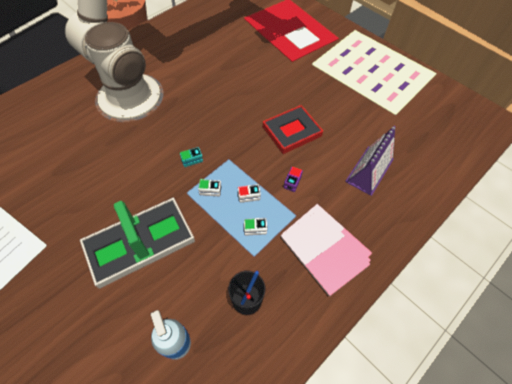

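The top view shows the caddy at (366,240), the reject tray at (152,228), green oximeters at (272,170) and (274,236), and the red one at (250,202). The look-alikes are turquoise at (262,281) and purple at (205,181). The scene view matches this. Next I'll fit the poses.

```bash
cat > h.py <<'E'
import cv2,numpy as np,pickle
from scipy.spatial.transform import Rotation as Ro
def proj(c,P):
    return cv2.projectPoints(np.float64(P).reshape(-1,3),c["rvec"],c["tvec"],np.array([[c["fx"],0,c["cx"]],[0,c["fy"],c["cy"]],[0,0,1]]),None)[0].reshape(-1,2)
def unproj(c,uv,z):
    uv=np.float64(uv).reshape(-1,2); R=cv2.Rodrigues(c["rvec"])[0]
    d=np.c_[(uv[:,0]-c["cx"])/c["fx"],(uv[:,1]-c["cy"])/c["fy"],np.ones(len(uv))]@R
    o=-R.T@c["tvec"]; return o+d*((z-o[2])/d[:,2])[:,None]
def blobs(m,lo=30):
    n,l,s,ce=cv2.connectedComponentsWithStats(m.astype(np.uint8))
    return [(ce[i],s[i,4],l==i) for i in range(1,n) if s[i,4]>=lo]
def rect(x,y,yaw,a,b,z,cx=0,cy=0):
    p=np.array([[a,b],[-a,b],[-a,-b],[a,-b]])/2+[cx,cy]
    R=np.array([[np.cos(yaw),-np.sin(yaw)],[np.sin(yaw),np.cos(yaw)]])
    return np.c_[p@R.T+[x,y],np.full(4,z)]
def go(pos,yaw):
    """delta to tool pose: tool down, tool-y axis (mod pi) at world angle yaw; in command units"""
    from bench import sensors
    s=sensors.observe(); q=s["eef_rot"]; R=Ro.from_quat([q[1],q[2],q[3],q[0]]).as_matrix()
    d=R.T@(np.array(pos)-s["position"])
    cur=np.arctan2(R[1,1],R[0,1]); e=(yaw-cur+np.pi/2)%np.pi-np.pi/2
    print("d/100mm",np.round(d*10,3),"wz",round(-np.degrees(e)/45,3),"alt",round(-np.degrees(e-np.sign(e)*np.pi)/45,3),"q6",round(s["q"][5],2),"t",s["time_s"],"tilt",np.round(R[:,2],3),"F",np.round(s["contact_force"],1),"w",s["grip_width"],s["position"].round(4))
E
python3 - <<'E'
from h import *
for n in("top","scene"):
    c=pickle.load(open(n+"0.pkl","rb")); im=c["img"]; hsv=cv2.cvtColor(im,cv2.COLOR_BGR2HSV)
    H,S,V=[hsv[...,i].astype(int) for i in range(3)]
    print(n,"campos",-cv2.Rodrigues(c["rvec"])[0].T@c["tvec"], "ctr px of base",proj(c,[0,0,0]))
    for nm,m,z in(("green",(H>50)&(H<85)&(S>150)&(V>90),.036),("red",((H<6)|(H>174))&(S>190)&(V>120),.036),("disp",(V<45),.036)):
        for ce,a,_ in blobs(m,15):
            if nm=="disp" and a>90: continue
            print(nm,ce.round(1),a,unproj(c,ce,z)[0].round(3),unproj(c,ce,.012)[0].round(3))
c=pickle.load(open("top0.pkl","rb"));im=c["img"]
a=cv2.resize(im[150:260,225:305],None,fx=5,fy=5,interpolation=cv2.INTER_CUBIC)
b=cv2.resize(im[190:290,305:425],None,fx=3.3,fy=5.5,interpolation=cv2.INTER_CUBIC)[:550]
cv2.imwrite("pics/c1.png",np.hstack([a,b]))
E
```

```text
top campos [ 0.43300295 -0.02119435  1.01727644] ctr px of base [[253.73284609 422.82367565]]
green [399.6 249. ] 88 [ 0.43  -0.354  0.036] [ 0.43  -0.362  0.012]
red [  1.5 303.4] 20 [0.272 0.638 0.036] [0.268 0.654 0.012]
red [  5.9 308.9] 30 [0.259 0.625 0.036] [0.255 0.641 0.012]
red [ 29.6 356.8] 90 [0.147 0.553 0.036] [0.14  0.567 0.012]
red [ 27.7 363.1] 24 [0.132 0.556 0.036] [0.125 0.57  0.012]
red [ 28.4 373.2] 43 [0.109 0.552 0.036] [0.101 0.566 0.012]
disp [322.5 124.9] 21 [ 0.746 -0.163  0.036] [ 0.754 -0.167  0.012]
scene campos [ 0.90244557 -0.31983298  0.86523827] ctr px of base [[128.74214824  95.59156117]]
green [185.5 155. ] 87 [ 0.341 -0.028  0.036] [ 0.325 -0.019  0.012]
green [203.6 183.9] 52 [ 0.449 -0.052  0.036] [ 0.436 -0.044  0.012]
green [131.  230.6] 636 [ 0.43  -0.271  0.036] [ 0.417 -0.269  0.012]
green [163.4 227.6] 403 [ 0.479 -0.207  0.036] [ 0.467 -0.204  0.012]
green [249.5 223.5] 64 [ 0.619 -0.043  0.036] [ 0.61  -0.035  0.012]
green [110.1 252.5] 450 [ 0.444 -0.34   0.036] [ 0.431 -0.34   0.012]
red [288.5  27.6] 2347 [0.148 0.6   0.036] [0.126 0.627 0.012]
red [295.6 139.8] 214 [0.517 0.238 0.036] [0.505 0.254 0.012]
red [292.1 127.5] 210 [0.478 0.265 0.036] [0.466 0.282 0.012]
red [295.1 171.1] 69 [0.59  0.157 0.036] [0.581 0.171 0.012]
red [243.4 190.5] 48 [0.537 0.011 0.036] [0.527 0.021 0.012]
red [248.3 296.1] 15 [ 0.748 -0.17   0.036] [ 0.744 -0.166  0.012]
disp [212.1 184.8] 16 [ 0.467 -0.037  0.036] [ 0.454 -0.029  0.012]
disp [251.9 299.3] 16 [ 0.759 -0.169  0.036] [ 0.755 -0.165  0.012]
```

View pics/c1.png

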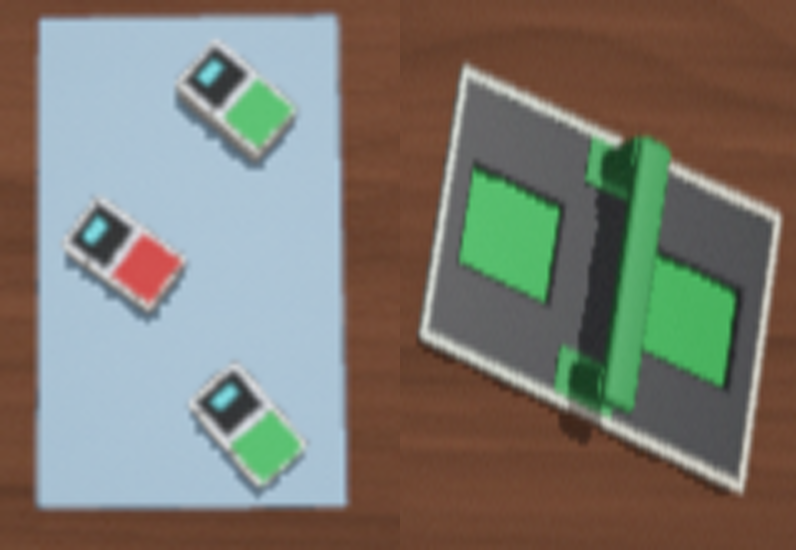

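```bash
cat > fit.py <<'E'
from h import *
from scipy.optimize import least_squares
def fit(c,px,a,b,z):
    """corners px in order of rect(): (+,+),(-,+),(-,-),(+,-) in object axes"""
    g=unproj(c,px,z); yaw=np.arctan2(*(g[0]-g[1]+g[3]-g[2])[1::-1])
    r=least_squares(lambda p:(proj(c,rect(*p,a,b,z))-px).ravel(),[*g[:,:2].mean(0),yaw])
    return r.x,np.sqrt(2*r.cost/4)
E
python3 - <<'E'
from fit import *
c=pickle.load(open("top0.pkl","rb")); im=c["img"].copy(); big=cv2.resize(im,None,fx=5,fy=5,interpolation=cv2.INTER_CUBIC)
cr=lambda p,sx,sy,ox,oy:(np.float64(p)-[ox,oy]+.5)
def k(p,f,o): return (np.float64(p)+.5)/f-.5+o
ox={"gA":[(180,88),(216,40),(297,112),(257,155)],"red":[(68,240),(98,200),(185,268),(148,308)],"gB":[(192,405),(236,365),(305,442),(262,485)]}
def draw(P,col):
    q=(proj(c,P)+.5)*5-.5; cv2.polylines(big,[np.int32(q*8)],True,col,1,cv2.LINE_AA,3)
for n,p in ox.items():
    p=k(p,5,[225,150]); # +x end = display end: try order (+x,+y)
    p=p[[0,3,2,1]]  # left is +x+y ? bottom -x+y
    x,e=fit(c,p,.058,.034,.036); print(n,x.round(4),np.degrees(x[2]).round(1),e.round(2)); draw(rect(*x,.058,.034,.036),(255,0,255))
p=k(np.array([(780,213),(467,66),(424,330),(743,490)])-[400,0],[3.3,5.5],[305,190])
# image: up=+x world, left=+y. caddy long = y : left end +y -> (+x+y)=TL,(-x+y)=BL,(-x-y)=BR,(+x-y)=TR
x,e=fit(c,p[[1,2,3,0]],.130,.250,.026); print("caddy",x.round(4),np.degrees(x[2]).round(1),e.round(2))
draw(rect(*x,.13,.25,.026),(255,0,255)); draw(rect(*x,.114,.022,.127),(255,255,0))
for s in(1,-1): draw(rect(*x,.046,.07,.012,0,s*.07),(0,255,255))
v=np.hstack([big[750:1300,1125:1525],np.zeros((550,4,3),np.uint8),cv2.resize(big[950:1450,1525:2125],(396,330)) if 0 else cv2.resize(big[950:1450,1525:2125],(396,550))])
cv2.imwrite("pics/fit1.png",v)
t=cv2.resize(c["img"][190:265,110:195],None,fx=7,fy=7,interpolation=cv2.INTER_CUBIC); cv2.imwrite("pics/tray.png",t)
E
```

```text
gA [ 0.6257 -0.0337  0.8682] 49.7 0.96
red [0.5439 0.0226 0.9053] 51.9 1.55
gB [ 0.4588 -0.0422  0.7549] 43.3 1.34
caddy [ 0.4522 -0.2739 -0.2619] -15.0 0.68
```

View pics/fit1.png

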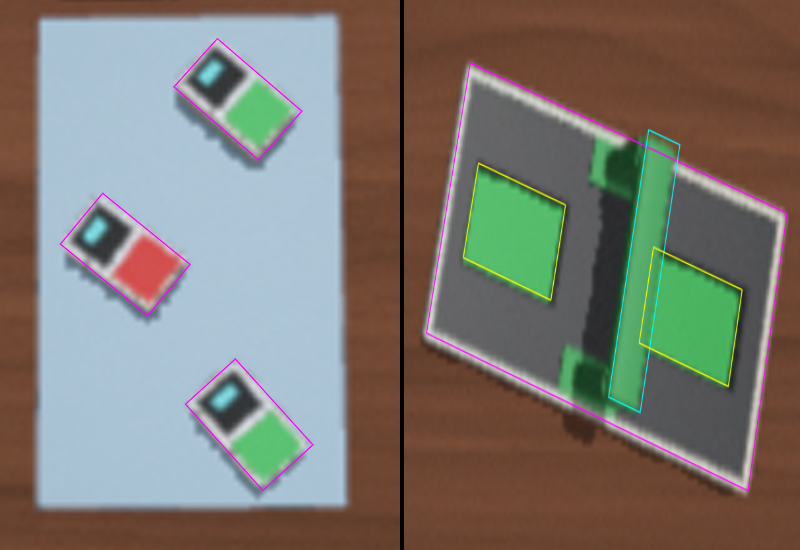

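View pics/tray.png

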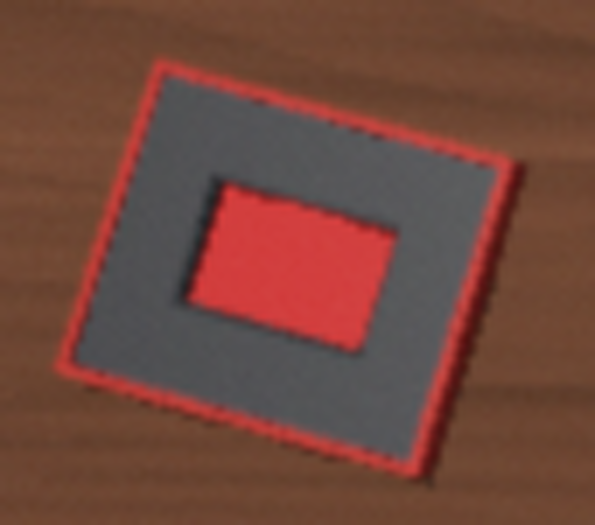

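The fits land within about 2 mm. The tray crop shows rim corners at (160,63), (515,160), (420,475) and (60,368) in the 7x crop. I'll fit the tray, then start the transit to the red oximeter.

```bash
python3 - <<'E'
from fit import *
c=pickle.load(open("top0.pkl","rb"))
p=(np.array([(160,63),(60,368),(420,475),(515,160)])+.5)/7-.5+[110,190]
x,e=fit(c,p,.12,.14,.026); print("tray",x.round(4),np.degrees(x[2]).round(1),e.round(2))
s=pickle.load(open("scene0.pkl","rb"))
# cross-check with the scene camera: predicted sticker centres / nests vs blobs
for n,a in(("gA",(.6257,-.0337,.8682)),("red",(.5439,.0226,.9053)),("gB",(.4588,-.0422,.7549))):
    print(n,proj(s,rect(*a,.025,.028,.036,-.014).mean(0)).round(1))
print("nests",proj(s,rect(*x,.046,.07,.012).mean(0)).round(1),[proj(s,rect(.4522,-.2739,-.2619,.046,.07,.012,0,k).mean(0)).round(1) for k in(.07,-.07)])
E
for i in 1 2; do :; done
python3 -m crank '[{"dx":0.3,"dy":0.26,"claw":-1},{"dx":0.6,"dy":0.52,"claw":-1},{"dx":0.87,"dy":0.78,"claw":-1},{"dx":0.87,"dy":0.78,"claw":-1}]'
python3 -c "from h import *;go((.5439,.0226,.2),np.radians(-38.1))"
```

```text
tray [ 0.4698  0.2757 -0.2498] -14.3 0.49
gA [[248.7 223.2]]
red [[242.8 190. ]]
gB [[203.5 183.7]]
nests [[291.8 129.3]] [array([[163.6, 229.1]]), array([[110.4, 253.7]])]
d/100mm [5.215 4.679 0.225] wz -1.472 alt 2.528 q6 -0.26 t 0.1 tilt [-0.    -0.002 -1.   ] F [ 0.3 -1.   0.4] w 0.08720344616678395 [0.1544 0.6051 0.2215]invalid input
```

```bash
python3 -m crank '[{"dx":0.3,"dy":0.26,"dz":0,"wx":0,"wy":0,"wz":0,"claw":-1},{"dx":0.6,"dy":0.52,"dz":0,"wx":0,"wy":0,"wz":0,"claw":-1},{"dx":0.87,"dy":0.78,"dz":0,"wx":0,"wy":0,"wz":0,"claw":-1}]'; python3 -c "from h import *;go((.5439,.0226,.2),np.radians(-38.1))"
```

```text
time_s: 0.35
position: [0.2199, 0.507, 0.2215]
eef_rot: [0.001, 0.992, -0.124, -0.0]
contact_force: [1.1, 0.6, -0.2]
grip_width: 0.0871
gripper_force: 0.0
d/100mm [4.334 3.896 0.223] wz -1.47 alt 2.53 q6 -0.13 t 0.35 tilt [-0.    -0.002 -1.   ] F [ 1.1  0.6 -0.2] w 0.08708646007986309 [0.2199 0.507  0.2215]
```

```bash
python3 -m crank '[{"dx":0.3,"dy":0.26,"dz":0,"wx":0,"wy":0,"wz":0,"claw":-1},{"dx":0.6,"dy":0.52,"dz":0,"wx":0,"wy":0,"wz":0,"claw":-1},{"dx":0.87,"dy":0.78,"dz":0,"wx":0,"wy":0,"wz":0,"claw":-1}]' >/dev/null
python3 -m crank '[{"dx":0.3,"dy":0.26,"dz":0,"wx":0,"wy":0,"wz":0,"claw":-1},{"dx":0.6,"dy":0.52,"dz":0,"wx":0,"wy":0,"wz":0,"claw":-1},{"dx":0.87,"dy":0.78,"dz":0,"wx":0,"wy":0,"wz":0,"claw":-1}]' >/dev/null
python3 -m crank '[{"dx":0.3,"dy":0.26,"dz":0,"wx":0,"wy":0,"wz":0,"claw":-1},{"dx":0.6,"dy":0.52,"dz":0,"wx":0,"wy":0,"wz":0,"claw":-1},{"dx":0.87,"dy":0.78,"dz":0,"wx":0,"wy":0,"wz":0,"claw":-1}]' >/dev/null
python3 -m crank '[{"dx":0.3,"dy":0.26,"dz":0,"wx":0,"wy":0,"wz":0,"claw":-1},{"dx":0.6,"dy":0.52,"dz":0,"wx":0,"wy":0,"wz":0,"claw":-1},{"dx":0.87,"dy":0.78,"dz":0,"wx":0,"wy":0,"wz":0,"claw":-1}]' >/dev/null
python3 -m crank '[{"dx":0.3,"dy":0.26,"dz":0,"wx":0,"wy":0,"wz":0,"claw":-1},{"dx":0.6,"dy":0.52,"dz":0,"wx":0,"wy":0,"wz":0,"claw":-1},{"dx":0.85,"dy":0.77,"dz":0.1,"wx":0,"wy":0,"wz":0,"claw":-1}]' >/dev/null
python3 -m crank '[{"dx":0,"dy":0,"dz":0,"wx":0,"wy":0,"wz":0.16,"claw":-1},{"dx":0,"dy":0,"dz":0,"wx":0,"wy":0,"wz":0.32,"claw":-1},{"dx":0,"dy":0,"dz":0,"wx":0,"wy":0,"wz":0.48,"claw":-1},{"dx":0,"dy":0,"dz":0,"wx":0,"wy":0,"wz":0.64,"claw":-1},{"dx":0,"dy":0,"dz":0,"wx":0,"wy":0,"wz":0.8,"claw":-1},{"dx":0,"dy":0,"dz":0,"wx":0,"wy":0,"wz":0.95,"claw":-1}]' >/dev/null
python3 -m crank '[{"dx":0,"dy":0,"dz":0,"wx":0,"wy":0,"wz":0.16,"claw":-1},{"dx":0,"dy":0,"dz":0,"wx":0,"wy":0,"wz":0.32,"claw":-1},{"dx":0,"dy":0,"dz":0,"wx":0,"wy":0,"wz":0.48,"claw":-1},{"dx":0,"dy":0,"dz":0,"wx":0,"wy":0,"wz":0.64,"claw":-1},{"dx":0,"dy":0,"dz":0,"wx":0,"wy":0,"wz":0.8,"claw":-1},{"dx":0,"dy":0,"dz":0,"wx":0,"wy":0,"wz":0.95,"claw":-1}]' >/dev/null
python3 -m crank '[{"dx":0,"dy":0,"dz":0,"wx":0,"wy":0,"wz":0.16,"claw":-1},{"dx":0,"dy":0,"dz":0,"wx":0,"wy":0,"wz":0.32,"claw":-1},{"dx":0,"dy":0,"dz":0,"wx":0,"wy":0,"wz":0.48,"claw":-1},{"dx":0,"dy":0,"dz":0,"wx":0,"wy":0,"wz":0.63,"claw":-1},{"dx":0,"dy":0,"dz":0,"wx":0,"wy":0,"wz":0.63,"claw":-1}]'
python3 -c "from h import *;go((.5439,.0226,.02),np.radians(-38.1))"
```

```text
time_s: 3.02
position: [0.5425, 0.0245, 0.2121]
eef_rot: [-0.001, -0.436, 0.9, 0.0]
contact_force: [-0.4, -0.5, -0.6]
grip_width: 0.087
gripper_force: 0.0
d/100mm [ 0.005 -0.024  1.921] wz -0.004 alt 3.996 q6 -1.01 t 3.0167 tilt [-0.001 -0.    -1.   ] F [-0.4 -0.5 -0.6] w 0.08701882293489407 [0.5425 0.0245 0.2121]
```

```bash
python3 -m crank '[{"dx":0,"dy":-0.02,"dz":0.35,"wx":0,"wy":0,"wz":0,"claw":-1},{"dx":0,"dy":-0.02,"dz":0.7,"wx":0,"wy":0,"wz":0,"claw":-1},{"dx":0,"dy":-0.02,"dz":1,"wx":0,"wy":0,"wz":0,"claw":-1}]' >/dev/null
python3 -m crank '[{"dx":0,"dy":0,"dz":0.3,"wx":0,"wy":0,"wz":0,"claw":-1},{"dx":0,"dy":0,"dz":0.55,"wx":0,"wy":0,"wz":0,"claw":-1},{"dx":0,"dy":0,"dz":0.75,"wx":0,"wy":0,"wz":0,"claw":-1},{"dx":0,"dy":0,"dz":0.88,"wx":0,"wy":0,"wz":0,"claw":-1},{"dx":0,"dy":0,"dz":0.94,"wx":0,"wy":0,"wz":0,"claw":-1},{"dx":0,"dy":0,"dz":0.94,"wx":0,"wy":0,"wz":0,"claw":-1}]'
python3 -m crank '[{"dx":0,"dy":0,"dz":0,"wx":0,"wy":0,"wz":0,"claw":1},{"dx":0,"dy":0,"dz":0,"wx":0,"wy":0,"wz":0,"claw":1},{"dx":0,"dy":0,"dz":0,"wx":0,"wy":0,"wz":0,"claw":1},{"dx":0,"dy":0,"dz":0,"wx":0,"wy":0,"wz":0,"claw":1},{"dx":0,"dy":0,"dz":0,"wx":0,"wy":0,"wz":0,"claw":1},{"dx":0,"dy":0,"dz":0,"wx":0,"wy":0,"wz":0,"claw":1},{"dx":0,"dy":0,"dz":0,"wx":0,"wy":0,"wz":0,"claw":1},{"dx":0,"dy":0,"dz":0,"wx":0,"wy":0,"wz":0,"claw":1}]'
python3 -c "from h import *;go((.4698,.2757,.13),np.radians(-14.3))"
```

```text
time_s: 3.77
position: [0.5434, 0.023, 0.017]
eef_rot: [-0.002, -0.438, 0.899, 0.0]
contact_force: [0.1, 0.3, 0.5]
grip_width: 0.0869
gripper_force: 0.0
time_s: 4.43
position: [0.5445, 0.0233, 0.0187]
eef_rot: [0.0, -0.437, 0.899, -0.0]
contact_force: [-0.4, 0.2, 0.1]
grip_width: 0.0416
gripper_force: 0.0
d/100mm [-1.523  2.147 -1.113] wz -0.53 alt 3.47 q6 -1.01 t 4.4333 tilt [ 0.  0. -1.] F [-0.4  0.2  0.1] w 0.041571151330713894 [0.5445 0.0233 0.0187]
```

```bash
python3 -m crank '[{"dx":0,"dy":0,"dz":0,"wx":0,"wy":0,"wz":0,"claw":1},{"dx":0,"dy":0,"dz":0,"wx":0,"wy":0,"wz":0,"claw":1},{"dx":0,"dy":0,"dz":0,"wx":0,"wy":0,"wz":0,"claw":1},{"dx":0,"dy":0,"dz":0,"wx":0,"wy":0,"wz":0,"claw":1}]'
python3 -m crank '[{"dx":0,"dy":0,"dz":-0.1,"wx":0,"wy":0,"wz":0,"claw":1},{"dx":0,"dy":0,"dz":-0.3,"wx":0,"wy":0,"wz":0,"claw":1},{"dx":0,"dy":0,"dz":-0.6,"wx":0,"wy":0,"wz":0,"claw":1},{"dx":0,"dy":0,"dz":-0.9,"wx":0,"wy":0,"wz":0,"claw":1},{"dx":0,"dy":0,"dz":-1,"wx":0,"wy":0,"wz":0,"claw":1}]'
python3 -m crank '[{"dx":-0.15,"dy":0.2,"dz":0,"wx":0,"wy":0,"wz":0,"claw":1},{"dx":-0.35,"dy":0.48,"dz":0,"wx":0,"wy":0,"wz":0,"claw":1},{"dx":-0.55,"dy":0.75,"dz":0,"wx":0,"wy":0,"wz":0,"claw":1},{"dx":-0.7,"dy":1,"dz":0,"wx":0,"wy":0,"wz":0,"claw":1}]' >/dev/null
python3 -m crank '[{"dx":-0.2,"dy":0.27,"dz":0,"wx":0,"wy":0,"wz":0,"claw":1},{"dx":-0.4,"dy":0.54,"dz":0,"wx":0,"wy":0,"wz":0,"claw":1},{"dx":-0.6,"dy":0.8,"dz":0,"wx":0,"wy":0,"wz":0,"claw":1},{"dx":-0.8,"dy":1,"dz":0,"wx":0,"wy":0,"wz":0,"claw":1},{"dx":-0.8,"dy":1,"dz":0,"wx":0,"wy":0,"wz":-0.16,"claw":1},{"dx":-0.8,"dy":1,"dz":0,"wx":0,"wy":0,"wz":-0.32,"claw":1},{"dx":-0.8,"dy":1,"dz":0,"wx":0,"wy":0,"wz":-0.46,"claw":1},{"dx":-0.8,"dy":1,"dz":0,"wx":0,"wy":0,"wz":-0.53,"claw":1},{"dx":-0.8,"dy":1,"dz":0,"wx":0,"wy":0,"wz":-0.53,"claw":1}]'
python3 -c "from h import *;go((.4698,.2757,.031),np.radians(-14.3))"
```

```text
time_s: 4.77
position: [0.5445, 0.0233, 0.0186]
eef_rot: [-0.0, -0.437, 0.899, 0.0]
contact_force: [0.7, -0.6, 1.3]
grip_width: 0.034
gripper_force: 29.4
time_s: 5.18
position: [0.547, 0.0238, 0.1236]
eef_rot: [0.004, -0.438, 0.899, -0.001]
contact_force: [0.2, -0.5, -0.4]
grip_width: 0.0344
gripper_force: 29.4
time_s: 6.27
position: [0.4796, 0.2648, 0.1186]
eef_rot: [-0.0, -0.614, 0.789, 0.0]
contact_force: [-0.3, -0.4, -0.6]
grip_width: 0.0334
gripper_force: 29.4
d/100mm [-0.082  0.121  0.876] wz 0.001 alt -3.999 q6 -1.05 t 6.2667 tilt [-0. -0. -1.] F [-0.3 -0.4 -0.6] w 0.03341100114772426 [0.4796 0.2648 0.1186]
```

```bash
python3 -m crank '[{"dx":-0.04,"dy":0.06,"dz":0,"wx":0,"wy":0,"wz":0,"claw":1},{"dx":-0.08,"dy":0.12,"dz":0.2,"wx":0,"wy":0,"wz":0,"claw":1},{"dx":-0.08,"dy":0.12,"dz":0.45,"wx":0,"wy":0,"wz":0,"claw":1},{"dx":-0.08,"dy":0.12,"dz":0.65,"wx":0,"wy":0,"wz":0,"claw":1},{"dx":-0.08,"dy":0.12,"dz":0.7,"wx":0,"wy":0,"wz":0,"claw":1},{"dx":-0.08,"dy":0.12,"dz":0.7,"wx":0,"wy":0,"wz":0,"claw":1}]'
python3 -c "
from h import *;go((.4698,.2757,.029),np.radians(-14.3))
from bench import vision
c=vision.capture('scene');cv2.imwrite('pics/p1.png',cv2.resize(c['img'][60:210,200:400],None,fx=4,fy=4,interpolation=cv2.INTER_CUBIC))"
```

```text
time_s: 6.77
position: [0.4693, 0.2749, 0.0472]
eef_rot: [-0.002, -0.613, 0.79, -0.0]
contact_force: [0.8, -0.0, -0.6]
grip_width: 0.0342
gripper_force: 29.4
d/100mm [-0.01  -0.003  0.182] wz -0.001 alt 3.999 q6 -1.08 t 6.7667 tilt [-0.003 -0.003 -1.   ] F [ 0.8 -0.  -0.6] w 0.03424979929779184 [0.4693 0.2749 0.0472]
```

View pics/p1.png

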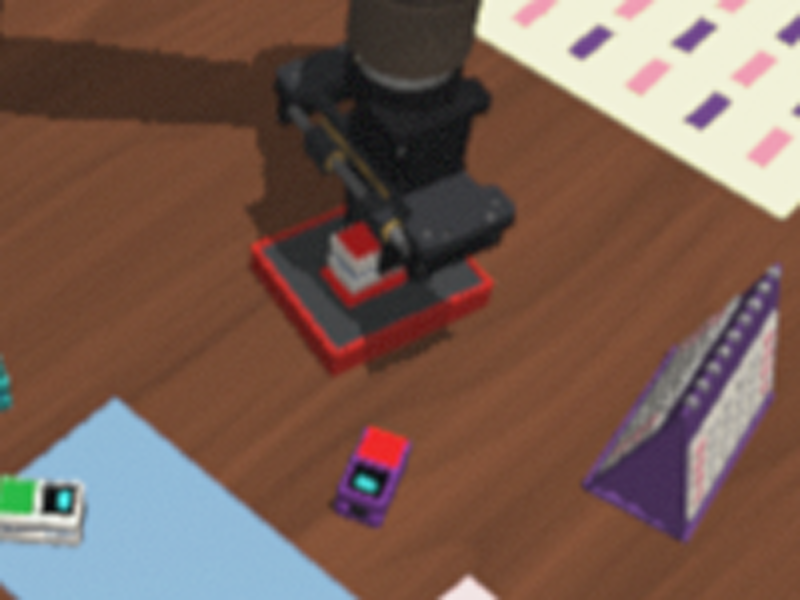

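The red oximeter is over the reject nest at crop pixel (358,262), lined up with it. Now lower, release part-way and retreat.

```bash
python3 -m crank '[{"dx":-0.01,"dy":0,"dz":0.06,"wx":0,"wy":0,"wz":0,"claw":1},{"dx":-0.01,"dy":0,"dz":0.11,"wx":0,"wy":0,"wz":0,"claw":1},{"dx":-0.01,"dy":0,"dz":0.15,"wx":0,"wy":0,"wz":0,"claw":1},{"dx":-0.01,"dy":0,"dz":0.175,"wx":0,"wy":0,"wz":0,"claw":1},{"dx":-0.01,"dy":0,"dz":0.185,"wx":0,"wy":0,"wz":0,"claw":1},{"dx":-0.01,"dy":0,"dz":0.185,"wx":0,"wy":0,"wz":0,"claw":1}]'
python3 -m crank '[{"dx":0,"dy":0,"dz":0,"wx":0,"wy":0,"wz":0,"claw":-0.2},{"dx":0,"dy":0,"dz":0,"wx":0,"wy":0,"wz":0,"claw":-0.4},{"dx":0,"dy":0,"dz":0,"wx":0,"wy":0,"wz":0,"claw":-0.6},{"dx":0,"dy":0,"dz":0,"wx":0,"wy":0,"wz":0,"claw":-1},{"dx":0,"dy":0,"dz":0,"wx":0,"wy":0,"wz":0,"claw":-1},{"dx":0,"dy":0,"dz":-0.1,"wx":0,"wy":0,"wz":0,"claw":-1},{"dx":0,"dy":0,"dz":-0.3,"wx":0,"wy":0,"wz":0,"claw":-1},{"dx":0,"dy":0,"dz":-0.6,"wx":0,"wy":0,"wz":0,"claw":-1},{"dx":0,"dy":0,"dz":-0.6,"wx":0,"wy":0,"wz":0,"claw":-1}]'
python3 -c "from h import *;go((.4588,-.0422,.1),np.radians(43.3+90))"
```

```text
time_s: 7.32
position: [0.4706, 0.2766, 0.0306]
eef_rot: [0.0, -0.614, 0.79, -0.0]
contact_force: [-0.9, -1.1, 2.8]
grip_width: 0.034
gripper_force: 29.4
time_s: 8.07
position: [0.4736, 0.279, 0.096]
eef_rot: [0.006, -0.614, 0.789, -0.0]
contact_force: [0.8, 0.2, 0.2]
grip_width: 0.0834
gripper_force: 0.0
d/100mm [ 3.15  -0.645 -0.063] wz 0.722 alt -3.278 q6 -1.08 t 8.0667 tilt [ 0.009  0.007 -1.   ] F [0.8 0.2 0.2] w 0.08343327255177946 [0.4736 0.279  0.096 ]
```

```bash
python3 -m crank '[{"dx":0.2,"dy":-0.04,"dz":0,"wx":0,"wy":0,"wz":0,"claw":-1},{"dx":0.5,"dy":-0.1,"dz":0,"wx":0,"wy":0,"wz":0,"claw":-1},{"dx":0.8,"dy":-0.16,"dz":0,"wx":0,"wy":0,"wz":0,"claw":-1}]' >/dev/null
python3 -m crank '[{"dx":0.4,"dy":-0.08,"dz":0,"wx":0,"wy":0,"wz":0,"claw":-1},{"dx":0.8,"dy":-0.16,"dz":0,"wx":0,"wy":0,"wz":0,"claw":-1}]' >/dev/null
python3 -m crank '[{"dx":0.4,"dy":-0.08,"dz":0,"wx":0,"wy":0,"wz":0,"claw":-1},{"dx":0.8,"dy":-0.16,"dz":0,"wx":0,"wy":0,"wz":0,"claw":-1}]' >/dev/null
python3 -m crank '[{"dx":0.4,"dy":-0.08,"dz":0,"wx":0,"wy":0,"wz":0,"claw":-1},{"dx":0.75,"dy":-0.16,"dz":0,"wx":0,"wy":0,"wz":0.16,"claw":-1},{"dx":0.75,"dy":-0.16,"dz":0,"wx":0,"wy":0,"wz":0.32,"claw":-1},{"dx":0.75,"dy":-0.16,"dz":0,"wx":0,"wy":0,"wz":0.48,"claw":-1},{"dx":0.75,"dy":-0.16,"dz":0,"wx":0,"wy":0,"wz":0.63,"claw":-1},{"dx":0.75,"dy":-0.16,"dz":0,"wx":0,"wy":0,"wz":0.72,"claw":-1},{"dx":0.75,"dy":-0.16,"dz":0,"wx":0,"wy":0,"wz":0.72,"claw":-1}]'
python3 - <<'E'
from fit import *
from bench import vision
go((.4588,-.0422,.018),np.radians(43.3+90))
c=vision.capture('top');im=c["img"]
print("diff at seated red: pred sticker px candidates",[proj(c,rect(.4698,.2757,-.2498+np.pi/2*s,.025,.028,.046,-.014).mean(0)).round(1) for s in(1,-1)])
hsv=cv2.cvtColor(im,cv2.COLOR_BGR2HSV).astype(int);m=((hsv[...,0]<8)|(hsv[...,0]>172))&(hsv[...,1]>130)&(hsv[...,2]>150)
m[:195]=0;m[260:]=0;m[:,:115]=0;m[:,190:]=0
for ce,a,_ in blobs(m,15):print(ce,a)
cv2.imwrite('pics/p2.png',np.hstack([cv2.resize(im[190:265,110:195],(400,353),interpolation=cv2.INTER_CUBIC),cv2.resize(im[190:265,225:310],(400,353),interpolation=cv2.INTER_CUBIC)]))
E
```

```text
time_s: 9.23
position: [0.4549, -0.0447, 0.0908]
eef_rot: [0.001, -0.368, 0.93, -0.0]
contact_force: [0.4, -0.1, 0.4]
grip_width: 0.0871
gripper_force: 0.0
d/100mm [-0.045 -0.008  0.728] wz -0.002 alt 3.998 q6 -1.08 t 9.2333 tilt [ 0.001  0.    -1.   ] F [ 0.4 -0.1  0.4] w 0.08713559678776855 [ 0.4549 -0.0447  0.0908]
diff at seated red: pred sticker px candidates [array([[153.7, 228.6]]), array([[143.2, 225.6]])]
[145.51101322 217.43612335] 227
[153.82954545 227.39772727] 88
```

View pics/p2.png

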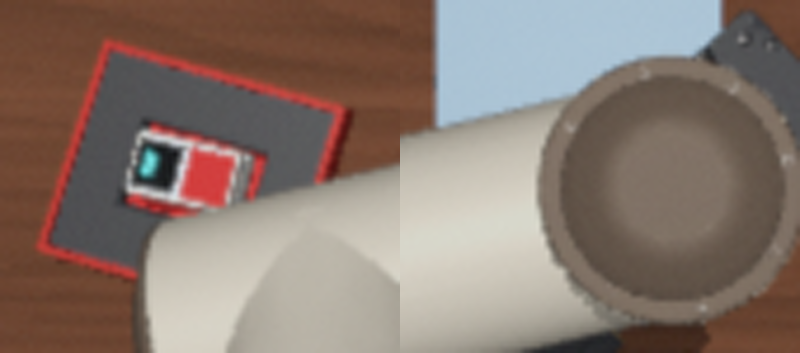

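The red oximeter sits seated in the reject nest (sticker at crop (210,172), predicted within 1 px). Now green B.

```bash
python3 -m crank '[{"dx":-0.045,"dy":-0.01,"dz":0.1,"wx":0,"wy":0,"wz":0,"claw":-1},{"dx":-0.045,"dy":-0.01,"dz":0.4,"wx":0,"wy":0,"wz":0,"claw":-1},{"dx":-0.045,"dy":-0.01,"dz":0.6,"wx":0,"wy":0,"wz":0,"claw":-1},{"dx":-0.045,"dy":-0.01,"dz":0.7,"wx":0,"wy":0,"wz":0,"claw":-1},{"dx":-0.045,"dy":-0.01,"dz":0.72,"wx":0,"wy":0,"wz":0,"claw":-1},{"dx":-0.045,"dy":-0.01,"dz":0.72,"wx":0,"wy":0,"wz":0,"claw":-1}]'
python3 -m crank '[{"dx":0,"dy":0,"dz":0,"wx":0,"wy":0,"wz":0,"claw":1},{"dx":0,"dy":0,"dz":0,"wx":0,"wy":0,"wz":0,"claw":1},{"dx":0,"dy":0,"dz":0,"wx":0,"wy":0,"wz":0,"claw":1},{"dx":0,"dy":0,"dz":0,"wx":0,"wy":0,"wz":0,"claw":1},{"dx":0,"dy":0,"dz":0,"wx":0,"wy":0,"wz":0,"claw":1},{"dx":0,"dy":0,"dz":0,"wx":0,"wy":0,"wz":0,"claw":1},{"dx":0,"dy":0,"dz":0,"wx":0,"wy":0,"wz":0,"claw":1},{"dx":0,"dy":0,"dz":0,"wx":0,"wy":0,"wz":0,"claw":1},{"dx":0,"dy":0,"dz":0,"wx":0,"wy":0,"wz":0,"claw":1},{"dx":0,"dy":0,"dz":0,"wx":0,"wy":0,"wz":0,"claw":1},{"dx":0,"dy":0,"dz":0,"wx":0,"wy":0,"wz":0,"claw":1},{"dx":0,"dy":0,"dz":0,"wx":0,"wy":0,"wz":0,"claw":1}]'
python3 - <<'E'
from h import *
for k in(.07,-.07):
    p=rect(.4522,-.2739,-.2619,.046,.07,.012,0,k).mean(0); print(p.round(4)); go((p[0],p[1],.22),-.2619)
E
```

```text
time_s: 9.78
position: [0.4583, -0.0421, 0.0171]
eef_rot: [-0.001, -0.369, 0.929, 0.0]
contact_force: [1.0, 0.7, 1.0]
grip_width: 0.0869
gripper_force: 0.0
time_s: 10.78
position: [0.4586, -0.0422, 0.0181]
eef_rot: [-0.0, -0.369, 0.929, -0.0]
contact_force: [-0.4, -0.2, 1.5]
grip_width: 0.0338
gripper_force: 29.9
[ 0.4703 -0.2063  0.012 ]
d/100mm [ 1.04  -1.275 -2.019] wz -0.705 alt 3.295 q6 -1.08 t 10.7833 tilt [-0. -0. -1.] F [-0.4 -0.2  1.5] w 0.033799261038678835 [ 0.4586 -0.0422  0.0181]
[ 0.4341 -0.3415  0.012 ]
d/100mm [ 2.231 -2.011 -2.019] wz -0.705 alt 3.295 q6 -1.08 t 10.7833 tilt [-0. -0. -1.] F [-0.4 -0.2  1.5] w 0.033799261038678835 [ 0.4586 -0.0422  0.0181]
```

```bash
python3 -m crank '[{"dx":0,"dy":0,"dz":-0.1,"wx":0,"wy":0,"wz":0,"claw":1},{"dx":0,"dy":0,"dz":-0.3,"wx":0,"wy":0,"wz":0,"claw":1},{"dx":0,"dy":0,"dz":-0.6,"wx":0,"wy":0,"wz":0,"claw":1},{"dx":0,"dy":0,"dz":-0.9,"wx":0,"wy":0,"wz":0,"claw":1},{"dx":0,"dy":0,"dz":-1,"wx":0,"wy":0,"wz":0,"claw":1}]' >/dev/null
python3 -m crank '[{"dx":0.12,"dy":-0.16,"dz":0,"wx":0,"wy":0,"wz":0,"claw":1},{"dx":0.32,"dy":-0.4,"dz":0,"wx":0,"wy":0,"wz":0,"claw":1},{"dx":0.52,"dy":-0.64,"dz":0,"wx":0,"wy":0,"wz":0,"claw":1}]' >/dev/null
python3 -m crank '[{"dx":0.2,"dy":-0.25,"dz":0,"wx":0,"wy":0,"wz":-0.16,"claw":1},{"dx":0.38,"dy":-0.46,"dz":0,"wx":0,"wy":0,"wz":-0.32,"claw":1},{"dx":0.48,"dy":-0.58,"dz":0,"wx":0,"wy":0,"wz":-0.47,"claw":1},{"dx":0.52,"dy":-0.64,"dz":0,"wx":0,"wy":0,"wz":-0.61,"claw":1},{"dx":0.52,"dy":-0.64,"dz":0,"wx":0,"wy":0,"wz":-0.7,"claw":1},{"dx":0.52,"dy":-0.64,"dz":0,"wx":0,"wy":0,"wz":-0.7,"claw":1}]'
python3 -c "from h import *;go((.4703,-.2063,.029),-.2619)"
```

```text
time_s: 11.95
position: [0.4703, -0.2073, 0.1176]
eef_rot: [-0.0, -0.607, 0.795, 0.0]
contact_force: [0.6, -0.3, -0.1]
grip_width: 0.0339
gripper_force: 29.9
d/100mm [-0.01   0.001  0.886] wz -0.005 alt 3.995 q6 -0.17 t 11.95 tilt [-0.001  0.    -1.   ] F [ 0.6 -0.3 -0.1] w 0.03392936203600126 [ 0.4703 -0.2073  0.1176]
```

```bash
python3 -m crank '[{"dx":-0.01,"dy":0,"dz":0.1,"wx":0,"wy":0,"wz":0,"claw":1},{"dx":-0.01,"dy":0,"dz":0.35,"wx":0,"wy":0,"wz":0,"claw":1},{"dx":-0.01,"dy":0,"dz":0.6,"wx":0,"wy":0,"wz":0,"claw":1},{"dx":-0.01,"dy":0,"dz":0.7,"wx":0,"wy":0,"wz":0,"claw":1},{"dx":-0.01,"dy":0,"dz":0.76,"wx":0,"wy":0,"wz":0,"claw":1},{"dx":-0.01,"dy":0,"dz":0.81,"wx":0,"wy":0,"wz":0,"claw":1},{"dx":-0.01,"dy":0,"dz":0.85,"wx":0,"wy":0,"wz":0,"claw":1},{"dx":-0.01,"dy":0,"dz":0.875,"wx":0,"wy":0,"wz":0,"claw":1},{"dx":-0.01,"dy":0,"dz":0.89,"wx":0,"wy":0,"wz":0,"claw":1},{"dx":-0.01,"dy":0,"dz":0.89,"wx":0,"wy":0,"wz":0,"claw":1}]'
python3 -c "from h import *;go((.4703,-.2063,.029),-.2619)"
```

```text
time_s: 12.78
position: [0.4715, -0.2057, 0.0301]
eef_rot: [0.0, -0.607, 0.794, -0.001]
contact_force: [-0.4, 0.8, 2.6]
grip_width: 0.0338
gripper_force: 29.9
d/100mm [0.009 0.01  0.011] wz -0.004 alt 3.996 q6 -0.17 t 12.7833 tilt [ 0.001 -0.    -1.   ] F [-0.4  0.8  2.6] w 0.03384333132773136 [ 0.4715 -0.2057  0.0301]
```

```bash
python3 -m crank '[{"dx":0,"dy":0,"dz":0,"wx":0,"wy":0,"wz":0,"claw":-0.2},{"dx":0,"dy":0,"dz":0,"wx":0,"wy":0,"wz":0,"claw":-0.4},{"dx":0,"dy":0,"dz":0,"wx":0,"wy":0,"wz":0,"claw":-0.6},{"dx":0,"dy":0,"dz":0,"wx":0,"wy":0,"wz":0,"claw":-1},{"dx":0,"dy":0,"dz":0,"wx":0,"wy":0,"wz":0,"claw":-1},{"dx":0,"dy":0,"dz":-0.1,"wx":0,"wy":0,"wz":0,"claw":-1},{"dx":0,"dy":0,"dz":-0.3,"wx":0,"wy":0,"wz":0,"claw":-1},{"dx":0,"dy":0,"dz":-0.6,"wx":0,"wy":0,"wz":0,"claw":-1},{"dx":0,"dy":0,"dz":-0.9,"wx":0,"wy":0,"wz":0,"claw":-1},{"dx":0,"dy":0,"dz":-0.9,"wx":0,"wy":0,"wz":0,"claw":-1}]'
python3 -c "from h import *;go((.6257,-.0337,.1),np.radians(49.7+90))"
```

```text
time_s: 13.62
position: [0.4751, -0.2068, 0.1257]
eef_rot: [0.004, -0.608, 0.794, -0.005]
contact_force: [1.5, 0.6, -0.3]
grip_width: 0.0854
gripper_force: 0.0
d/100mm [-2.063 -1.     0.27 ] wz 0.56 alt -3.44 q6 -0.17 t 13.6167 tilt [ 0.012 -0.003 -1.   ] F [ 1.5  0.6 -0.3] w 0.08542461068985849 [ 0.4751 -0.2068  0.1257]
```

```bash
python3 -m crank '[{"dx":-0.2,"dy":-0.1,"dz":0,"wx":0,"wy":0,"wz":0,"claw":-1},{"dx":-0.45,"dy":-0.22,"dz":0,"wx":0,"wy":0,"wz":0,"claw":-1},{"dx":-0.7,"dy":-0.34,"dz":0,"wx":0,"wy":0,"wz":0,"claw":-1}]' >/dev/null
python3 -m crank '[{"dx":-0.35,"dy":-0.17,"dz":0.05,"wx":0,"wy":0,"wz":0,"claw":-1},{"dx":-0.7,"dy":-0.34,"dz":0.1,"wx":0,"wy":0,"wz":0,"claw":-1}]' >/dev/null
python3 -m crank '[{"dx":-0.35,"dy":-0.17,"dz":0,"wx":0,"wy":0,"wz":0.14,"claw":-1},{"dx":-0.62,"dy":-0.3,"dz":0.1,"wx":0,"wy":0,"wz":0.29,"claw":-1},{"dx":-0.66,"dy":-0.32,"dz":0.15,"wx":0,"wy":0,"wz":0.44,"claw":-1},{"dx":-0.66,"dy":-0.32,"dz":0.15,"wx":0,"wy":0,"wz":0.56,"claw":-1},{"dx":-0.66,"dy":-0.32,"dz":0.15,"wx":0,"wy":0,"wz":0.56,"claw":-1},{"dx":-0.66,"dy":-0.32,"dz":0.15,"wx":0,"wy":0,"wz":0.56,"claw":-1}]'
python3 -c "from h import *;go((.6257,-.0337,.018),np.radians(49.7+90))"
```

```text
time_s: 14.53
position: [0.6215, -0.0331, 0.0943]
eef_rot: [0.0, -0.421, 0.907, -0.0]
contact_force: [-0.4, -0.0, 0.4]
grip_width: 0.087
gripper_force: 0.0
d/100mm [-0.023 -0.036  0.763] wz 0.001 alt -3.999 q6 -0.91 t 14.5333 tilt [ 0. -0. -1.] F [-0.4 -0.   0.4] w 0.08697662203721489 [ 0.6215 -0.0331  0.0943]
```

```bash
python3 -m crank '[{"dx":-0.02,"dy":-0.035,"dz":0.1,"wx":0,"wy":0,"wz":0,"claw":-1},{"dx":-0.02,"dy":-0.035,"dz":0.4,"wx":0,"wy":0,"wz":0,"claw":-1},{"dx":-0.02,"dy":-0.035,"dz":0.6,"wx":0,"wy":0,"wz":0,"claw":-1},{"dx":-0.02,"dy":-0.035,"dz":0.72,"wx":0,"wy":0,"wz":0,"claw":-1},{"dx":-0.02,"dy":-0.035,"dz":0.76,"wx":0,"wy":0,"wz":0,"claw":-1},{"dx":-0.02,"dy":-0.035,"dz":0.76,"wx":0,"wy":0,"wz":0,"claw":-1}]'
python3 -m crank '[{"dx":0,"dy":0,"dz":0,"wx":0,"wy":0,"wz":0,"claw":1},{"dx":0,"dy":0,"dz":0,"wx":0,"wy":0,"wz":0,"claw":1},{"dx":0,"dy":0,"dz":0,"wx":0,"wy":0,"wz":0,"claw":1},{"dx":0,"dy":0,"dz":0,"wx":0,"wy":0,"wz":0,"claw":1},{"dx":0,"dy":0,"dz":0,"wx":0,"wy":0,"wz":0,"claw":1},{"dx":0,"dy":0,"dz":0,"wx":0,"wy":0,"wz":0,"claw":1},{"dx":0,"dy":0,"dz":0,"wx":0,"wy":0,"wz":0,"claw":1},{"dx":0,"dy":0,"dz":0,"wx":0,"wy":0,"wz":0,"claw":1},{"dx":0,"dy":0,"dz":0,"wx":0,"wy":0,"wz":0,"claw":1},{"dx":0,"dy":0,"dz":0,"wx":0,"wy":0,"wz":0,"claw":1},{"dx":0,"dy":0,"dz":0,"wx":0,"wy":0,"wz":0,"claw":1},{"dx":0,"dy":0,"dz":0,"wx":0,"wy":0,"wz":0,"claw":1}]'
python3 -m crank '[{"dx":0,"dy":0,"dz":-0.1,"wx":0,"wy":0,"wz":0,"claw":1},{"dx":0,"dy":0,"dz":-0.3,"wx":0,"wy":0,"wz":0,"claw":1},{"dx":0,"dy":0,"dz":-0.6,"wx":0,"wy":0,"wz":0,"claw":1},{"dx":0,"dy":0,"dz":-0.9,"wx":0,"wy":0,"wz":0,"claw":1},{"dx":0,"dy":0,"dz":-1,"wx":0,"wy":0,"wz":0,"claw":1}]' >/dev/null
python3 -m crank '[{"dx":0,"dy":0,"dz":-0.3,"wx":0,"wy":0,"wz":0,"claw":1},{"dx":0,"dy":0,"dz":-0.6,"wx":0,"wy":0,"wz":0,"claw":1},{"dx":0,"dy":0,"dz":-0.9,"wx":0,"wy":0,"wz":0,"claw":1},{"dx":0,"dy":0,"dz":-0.9,"wx":0,"wy":0,"wz":0,"claw":1}]' >/dev/null
python3 -c "from h import *;go((.4341,-.3415,.2),-.2619)"
```

```text
time_s: 15.03
position: [0.625, -0.0344, 0.0171]
eef_rot: [-0.001, -0.419, 0.908, 0.0]
contact_force: [0.1, 0.1, 0.5]
grip_width: 0.0873
gripper_force: 0.0
time_s: 16.03
position: [0.6254, -0.0339, 0.018]
eef_rot: [-0.0, -0.419, 0.908, 0.0]
contact_force: [0.0, -0.1, 0.2]
grip_width: 0.0333
gripper_force: 30.0
d/100mm [ 3.605 -0.504  0.132] wz -0.563 alt 3.437 q6 -0.91 t 16.7833 tilt [ 0.014  0.    -1.   ] F [0.7 0.2 1.3] w 0.03366745060777436 [ 0.6289 -0.0341  0.2159]
```

```bash
python3 -m crank '[{"dx":0.2,"dy":-0.03,"dz":0,"wx":0,"wy":0,"wz":0,"claw":1},{"dx":0.55,"dy":-0.08,"dz":0,"wx":0,"wy":0,"wz":0,"claw":1},{"dx":0.9,"dy":-0.13,"dz":0,"wx":0,"wy":0,"wz":0,"claw":1}]' >/dev/null
python3 -m crank '[{"dx":0.35,"dy":-0.05,"dz":0,"wx":0,"wy":0,"wz":0,"claw":1},{"dx":0.7,"dy":-0.1,"dz":0,"wx":0,"wy":0,"wz":0,"claw":1},{"dx":0.9,"dy":-0.13,"dz":0,"wx":0,"wy":0,"wz":0,"claw":1}]' >/dev/null
python3 -m crank '[{"dx":0.35,"dy":-0.05,"dz":0,"wx":0,"wy":0,"wz":0,"claw":1},{"dx":0.7,"dy":-0.1,"dz":0,"wx":0,"wy":0,"wz":0,"claw":1},{"dx":0.9,"dy":-0.13,"dz":0,"wx":0,"wy":0,"wz":0,"claw":1}]' >/dev/null
python3 -m crank '[{"dx":0.35,"dy":-0.05,"dz":0,"wx":0,"wy":0,"wz":-0.14,"claw":1},{"dx":0.65,"dy":-0.09,"dz":0,"wx":0,"wy":0,"wz":-0.28,"claw":1},{"dx":0.85,"dy":-0.12,"dz":0,"wx":0,"wy":0,"wz":-0.42,"claw":1},{"dx":0.9,"dy":-0.13,"dz":0,"wx":0,"wy":0,"wz":-0.52,"claw":1},{"dx":0.9,"dy":-0.13,"dz":0,"wx":0,"wy":0,"wz":-0.56,"claw":1},{"dx":0.9,"dy":-0.13,"dz":0,"wx":0,"wy":0,"wz":-0.56,"claw":1}]'
python3 - <<'E'
from h import *
from bench import vision
go((.4341,-.3415,.029),-.2619)
for n in("top","scene"):
    c=vision.capture(n)
    for k in(.07,-.07): print(n,proj(c,rect(.4522,-.2739,-.2619,.046,.07,.012,0,k).mean(0)).round(1))
cv2.imwrite('pics/p3.png',cv2.resize(c['img'][150:300,60:260],None,fx=4,fy=4,interpolation=cv2.INTER_CUBIC))
E
```

```text
time_s: 18.03
position: [0.43, -0.3422, 0.2072]
eef_rot: [-0.0, -0.607, 0.795, 0.001]
contact_force: [0.3, 0.3, -0.7]
grip_width: 0.0338
gripper_force: 30.0
d/100mm [-0.016 -0.041  1.782] wz -0.006 alt 3.994 q6 0.11 t 18.0333 tilt [-0.002  0.001 -1.   ] F [ 0.3  0.3 -0.7] w 0.0337889154185122 [ 0.43   -0.3422  0.2072]
top [[338.  231.6]]
top [[391.4 247. ]]
scene [[163.6 229.1]]
scene [[110.4 253.7]]
```

View pics/p3.png

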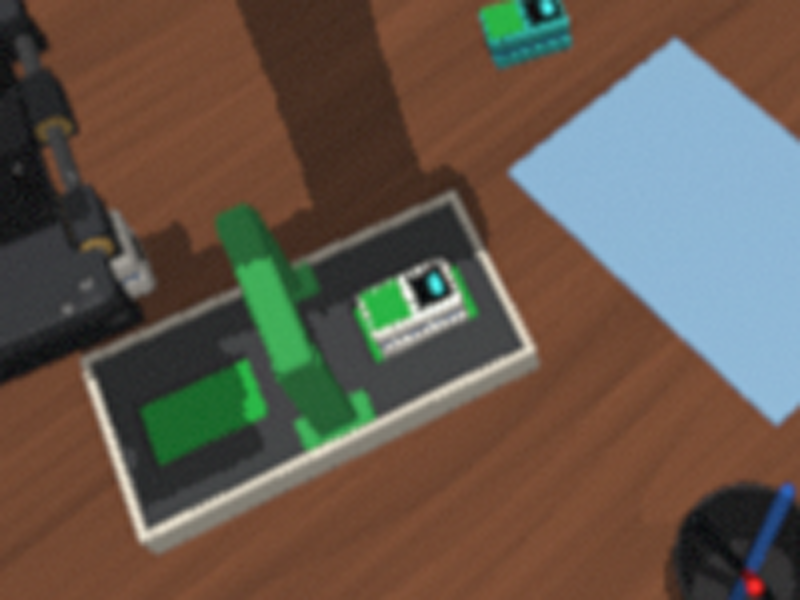

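Green B is seated in nest a at crop (415,305). The caddy hasn't moved: the empty nest's centre is at crop (202,412), and (201,415) was predicted. Lowering green A into nest b.

```bash
python3 -m crank '[{"dx":-0.01,"dy":-0.04,"dz":0.1,"wx":0,"wy":0,"wz":0,"claw":1},{"dx":-0.01,"dy":-0.04,"dz":0.35,"wx":0,"wy":0,"wz":0,"claw":1},{"dx":-0.01,"dy":-0.04,"dz":0.65,"wx":0,"wy":0,"wz":0,"claw":1},{"dx":-0.01,"dy":-0.04,"dz":0.85,"wx":0,"wy":0,"wz":0,"claw":1},{"dx":-0.01,"dy":-0.04,"dz":0.9,"wx":0,"wy":0,"wz":0,"claw":1},{"dx":-0.01,"dy":-0.04,"dz":0.9,"wx":0,"wy":0,"wz":0,"claw":1}]' 
python3 -m crank '[{"dx":0,"dy":0,"dz":0.1,"wx":0,"wy":0,"wz":0,"claw":1},{"dx":0,"dy":0,"dz":0.35,"wx":0,"wy":0,"wz":0,"claw":1},{"dx":0,"dy":0,"dz":0.58,"wx":0,"wy":0,"wz":0,"claw":1},{"dx":0,"dy":0,"dz":0.68,"wx":0,"wy":0,"wz":0,"claw":1},{"dx":0,"dy":0,"dz":0.74,"wx":0,"wy":0,"wz":0,"claw":1},{"dx":0,"dy":0,"dz":0.79,"wx":0,"wy":0,"wz":0,"claw":1},{"dx":0,"dy":0,"dz":0.83,"wx":0,"wy":0,"wz":0,"claw":1},{"dx":0,"dy":0,"dz":0.86,"wx":0,"wy":0,"wz":0,"claw":1},{"dx":0,"dy":0,"dz":0.875,"wx":0,"wy":0,"wz":0,"claw":1},{"dx":0,"dy":0,"dz":0.875,"wx":0,"wy":0,"wz":0,"claw":1}]'
python3 -c "from h import *;go((.4341,-.3415,.029),-.2619)"
```

```text
time_s: 18.63
position: [0.4349, -0.341, 0.1159]
eef_rot: [-0.001, -0.607, 0.794, 0.002]
contact_force: [-0.6, 0.1, -0.5]
grip_width: 0.0336
gripper_force: 30.0
time_s: 19.47
position: [0.436, -0.3419, 0.0308]
eef_rot: [0.0, -0.607, 0.794, -0.0]
contact_force: [0.0, -0.4, -0.6]
grip_width: 0.0341
gripper_force: 30.0
d/100mm [0.001 0.019 0.018] wz -0.005 alt 3.995 q6 0.11 t 19.4667 tilt [ 0.001 -0.    -1.   ] F [ 0.  -0.4 -0.6] w 0.03408188918515079 [ 0.436  -0.3419  0.0308]
```

Not touching yet; lower until contact.

```bash
python3 -m crank '[{"dx":0,"dy":0.01,"dz":0.01,"wx":0,"wy":0,"wz":0,"claw":1},{"dx":0,"dy":0.01,"dz":0.02,"wx":0,"wy":0,"wz":0,"claw":1},{"dx":0,"dy":0.01,"dz":0.025,"wx":0,"wy":0,"wz":0,"claw":1},{"dx":0,"dy":0.01,"dz":0.025,"wx":0,"wy":0,"wz":0,"claw":1}]'
python3 -m crank '[{"dx":0,"dy":0,"dz":0,"wx":0,"wy":0,"wz":0,"claw":-0.2},{"dx":0,"dy":0,"dz":0,"wx":0,"wy":0,"wz":0,"claw":-0.4},{"dx":0,"dy":0,"dz":0,"wx":0,"wy":0,"wz":0,"claw":-0.6},{"dx":0,"dy":0,"dz":0,"wx":0,"wy":0,"wz":0,"claw":-1},{"dx":0,"dy":0,"dz":0,"wx":0,"wy":0,"wz":0,"claw":-1},{"dx":0,"dy":0,"dz":-0.1,"wx":0,"wy":0,"wz":0,"claw":-1},{"dx":0,"dy":0,"dz":-0.3,"wx":0,"wy":0,"wz":0,"claw":-1},{"dx":0,"dy":0,"dz":-0.6,"wx":0,"wy":0,"wz":0,"claw":-1},{"dx":0,"dy":0,"dz":-0.9,"wx":0,"wy":0,"wz":0,"claw":-1},{"dx":0,"dy":0,"dz":-1,"wx":0,"wy":0,"wz":0,"claw":-1}]'
python3 -m crank '[{"dx":0,"dy":0,"dz":-0.3,"wx":0,"wy":0,"wz":0,"claw":-1},{"dx":0,"dy":0,"dz":-0.6,"wx":0,"wy":0,"wz":0,"claw":-1},{"dx":0,"dy":0,"dz":-0.75,"wx":0,"wy":0,"wz":0,"claw":-1},{"dx":0,"dy":0,"dz":-0.75,"wx":0,"wy":0,"wz":0,"claw":-1}]' >/dev/null
python3 -c "from h import *;go((.4522,-.2739,.2),-.2619+np.pi/2)"
```

```text
time_s: 19.8
position: [0.4353, -0.3418, 0.03]
eef_rot: [0.0, -0.608, 0.794, -0.001]
contact_force: [-1.8, 2.6, 9.0]
grip_width: 0.0335
gripper_force: 30.0
time_s: 20.63
position: [0.4372, -0.343, 0.1334]
eef_rot: [0.002, -0.608, 0.794, -0.004]
contact_force: [0.9, 0.6, 0.2]
grip_width: 0.0852
gripper_force: 0.0
d/100mm [-0.705  0.032  0.078] wz 1.996 alt -2.004 q6 0.11 t 20.9667 tilt [ 0.008 -0.005 -1.   ] F [0.7 0.  0. ] w 0.0867824027724319 [ 0.4368 -0.3428  0.208 ]
```

```bash
python3 -m crank '[{"dx":-0.3,"dy":0.01,"dz":0,"wx":0,"wy":0,"wz":0.15,"claw":-1},{"dx":-0.6,"dy":0.03,"dz":0,"wx":0,"wy":0,"wz":0.3,"claw":-1},{"dx":-0.7,"dy":0.03,"dz":0,"wx":0,"wy":0,"wz":0.45,"claw":-1},{"dx":-0.7,"dy":0.03,"dz":0,"wx":0,"wy":0,"wz":0.6,"claw":-1},{"dx":-0.7,"dy":0.03,"dz":0,"wx":0,"wy":0,"wz":0.75,"claw":-1},{"dx":-0.7,"dy":0.03,"dz":0,"wx":0,"wy":0,"wz":0.9,"claw":-1},{"dx":-0.7,"dy":0.03,"dz":0,"wx":0,"wy":0,"wz":1,"claw":-1}]' >/dev/null
python3 -m crank '[{"dx":0,"dy":0,"dz":0,"wx":0,"wy":0,"wz":0.15,"claw":-1},{"dx":0,"dy":0,"dz":0,"wx":0,"wy":0,"wz":0.3,"claw":-1},{"dx":0,"dy":0,"dz":0,"wx":0,"wy":0,"wz":0.45,"claw":-1},{"dx":0,"dy":0,"dz":0,"wx":0,"wy":0,"wz":0.6,"claw":-1},{"dx":0,"dy":0,"dz":0,"wx":0,"wy":0,"wz":0.75,"claw":-1},{"dx":0,"dy":0,"dz":0,"wx":0,"wy":0,"wz":0.9,"claw":-1},{"dx":0,"dy":0,"dz":0,"wx":0,"wy":0,"wz":1,"claw":-1},{"dx":0,"dy":0,"dz":0,"wx":0,"wy":0,"wz":1,"claw":-1}]'
python3 - <<'E'
from h import *
from bench import vision
go((.4522,-.2739,.099),-.2619+np.pi/2)
c=vision.capture("scene")
cv2.imwrite('pics/p4.png',cv2.resize(c['img'][150:300,60:260],None,fx=4,fy=4,interpolation=cv2.INTER_CUBIC))
print([((proj(c,rect(.4522,-.2739,-.2619,.034,.058,.046,0,k).mean(0))-[60,150])*4).round() for k in(.07,-.07)])
E
```

```text
time_s: 22.22
position: [0.4496, -0.2729, 0.2023]
eef_rot: [-0.001, 0.133, 0.991, 0.0]
contact_force: [0.4, 0.6, -0.5]
grip_width: 0.0872
gripper_force: 0.0
d/100mm [-0.029 -0.003  1.033] wz -0.006 alt 3.994 q6 -1.6 t 22.2167 tilt [-0.002  0.001 -1.   ] F [ 0.4  0.6 -0.5] w 0.08718604849405627 [ 0.4496 -0.2729  0.2023]
[array([[403., 293.]]), array([[183., 394.]])]
```

View pics/p4.png

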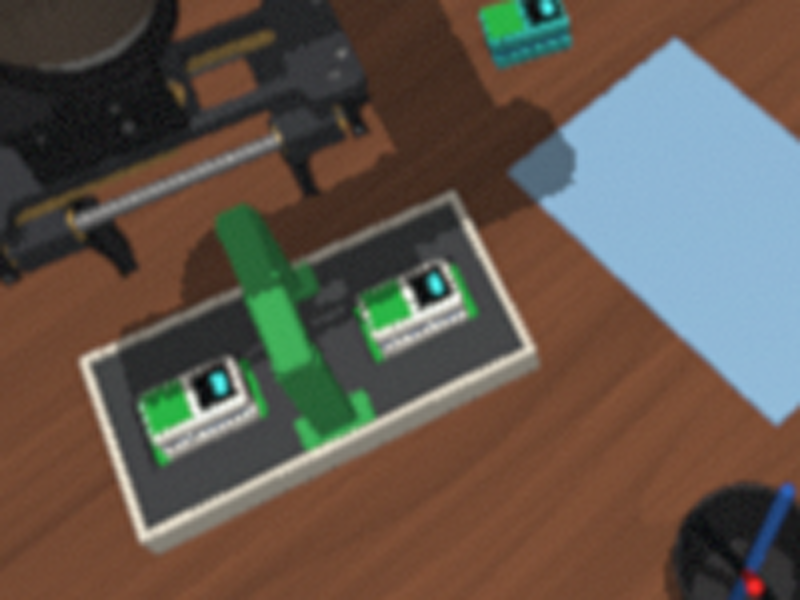

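Both green oximeters lie flat and centred in their nests, at crop (195,405) and (415,305). Grasping the handle now.

```bash
python3 -m crank '[{"dx":-0.03,"dy":0,"dz":0.1,"wx":0,"wy":0,"wz":0,"claw":-1},{"dx":-0.03,"dy":0,"dz":0.35,"wx":0,"wy":0,"wz":0,"claw":-1},{"dx":-0.03,"dy":0,"dz":0.65,"wx":0,"wy":0,"wz":0,"claw":-1},{"dx":-0.03,"dy":0,"dz":0.88,"wx":0,"wy":0,"wz":0,"claw":-1},{"dx":-0.03,"dy":0,"dz":1,"wx":0,"wy":0,"wz":0,"claw":-1},{"dx":-0.03,"dy":0,"dz":1,"wx":0,"wy":0,"wz":0,"claw":-1},{"dx":-0.03,"dy":0,"dz":1,"wx":0,"wy":0,"wz":0,"claw":-1}]'
python3 -m crank '[{"dx":0,"dy":0,"dz":0.02,"wx":0,"wy":0,"wz":0,"claw":0},{"dx":0,"dy":0,"dz":0.02,"wx":0,"wy":0,"wz":0,"claw":0},{"dx":0,"dy":0,"dz":0.02,"wx":0,"wy":0,"wz":0,"claw":0.2},{"dx":0,"dy":0,"dz":0.02,"wx":0,"wy":0,"wz":0,"claw":0.2},{"dx":0,"dy":0,"dz":0.02,"wx":0,"wy":0,"wz":0,"claw":0.2},{"dx":0,"dy":0,"dz":0.02,"wx":0,"wy":0,"wz":0,"claw":0.2},{"dx":0,"dy":0,"dz":0.02,"wx":0,"wy":0,"wz":0,"claw":0.3},{"dx":0,"dy":0,"dz":0.02,"wx":0,"wy":0,"wz":0,"claw":0.35},{"dx":0,"dy":0,"dz":0.02,"wx":0,"wy":0,"wz":0,"claw":0.4},{"dx":0,"dy":0,"dz":0.02,"wx":0,"wy":0,"wz":0,"claw":0.45},{"dx":0,"dy":0,"dz":0.02,"wx":0,"wy":0,"wz":0,"claw":0.5},{"dx":0,"dy":0,"dz":0.02,"wx":0,"wy":0,"wz":0,"claw":0.6}]'
python3 -m crank '[{"dx":0,"dy":0,"dz":0,"wx":0,"wy":0,"wz":0,"claw":1},{"dx":0,"dy":0,"dz":0,"wx":0,"wy":0,"wz":0,"claw":1},{"dx":0,"dy":0,"dz":0,"wx":0,"wy":0,"wz":0,"claw":1},{"dx":0,"dy":0,"dz":0,"wx":0,"wy":0,"wz":0,"claw":1},{"dx":0,"dy":0,"dz":0,"wx":0,"wy":0,"wz":0,"claw":1},{"dx":0,"dy":0,"dz":0,"wx":0,"wy":0,"wz":0,"claw":1}]'
```

```text
time_s: 22.85
position: [0.4528, -0.274, 0.1021]
eef_rot: [-0.001, 0.132, 0.991, 0.0]
contact_force: [-0.4, -1.1, 0.4]
grip_width: 0.0871
gripper_force: 0.0
time_s: 23.85
position: [0.4532, -0.2738, 0.101]
eef_rot: [0.0, 0.132, 0.991, 0.0]
contact_force: [-0.6, 0.5, -0.1]
grip_width: 0.0215
gripper_force: 30.0
time_s: 24.35
position: [0.4532, -0.2739, 0.101]
eef_rot: [-0.0, 0.132, 0.991, 0.0]
contact_force: [0.1, 1.6, 0.5]
grip_width: 0.0217
gripper_force: 30.0
```

```bash
python3 -m crank '[{"dx":0,"dy":0,"dz":-0.02,"wx":0,"wy":0,"wz":0,"claw":1},{"dx":0,"dy":0,"dz":-0.05,"wx":0,"wy":0,"wz":0,"claw":1},{"dx":0,"dy":0,"dz":-0.1,"wx":0,"wy":0,"wz":0,"claw":1},{"dx":0,"dy":0,"dz":-0.16,"wx":0,"wy":0,"wz":0,"claw":1},{"dx":0,"dy":0,"dz":-0.22,"wx":0,"wy":0,"wz":0,"claw":1},{"dx":0,"dy":0,"dz":-0.27,"wx":0,"wy":0,"wz":0,"claw":1},{"dx":0,"dy":0,"dz":-0.3,"wx":0,"wy":0,"wz":0,"claw":1},{"dx":0,"dy":0,"dz":-0.3,"wx":0,"wy":0,"wz":0,"claw":1},{"dx":0,"dy":0,"dz":-0.3,"wx":0,"wy":0,"wz":0,"claw":1}]'
python3 -m crank '[{"dx":0,"dy":0,"dz":-0.03,"wx":0,"wy":0,"wz":0,"claw":1},{"dx":0,"dy":0,"dz":-0.09,"wx":0,"wy":0,"wz":0,"claw":1},{"dx":0,"dy":0,"dz":-0.18,"wx":0,"wy":0,"wz":0,"claw":1},{"dx":0,"dy":0,"dz":-0.29,"wx":0,"wy":0,"wz":0,"claw":1},{"dx":0,"dy":0,"dz":-0.4,"wx":0,"wy":0,"wz":0,"claw":1},{"dx":0,"dy":0,"dz":-0.51,"wx":0,"wy":0,"wz":0,"claw":1},{"dx":0,"dy":0,"dz":-0.62,"wx":0,"wy":0,"wz":0,"claw":1},{"dx":0,"dy":0,"dz":-0.73,"wx":0,"wy":0,"wz":0,"claw":1},{"dx":0,"dy":0,"dz":-0.84,"wx":0,"wy":0,"wz":0,"claw":1},{"dx":0,"dy":0,"dz":-0.92,"wx":0,"wy":0,"wz":0,"claw":1},{"dx":0,"dy":0,"dz":-0.97,"wx":0,"wy":0,"wz":0,"claw":1},{"dx":0,"dy":0,"dz":-1,"wx":0,"wy":0,"wz":0,"claw":1}]'
python3 -m crank '[{"dx":0,"dy":0,"dz":0,"wx":0,"wy":0,"wz":0,"claw":1},{"dx":0,"dy":0,"dz":0,"wx":0,"wy":0,"wz":0,"claw":1},{"dx":0,"dy":0,"dz":0,"wx":0,"wy":0,"wz":0,"claw":1},{"dx":0,"dy":0,"dz":0,"wx":0,"wy":0,"wz":0,"claw":1},{"dx":0,"dy":0,"dz":0,"wx":0,"wy":0,"wz":0,"claw":1},{"dx":0,"dy":0,"dz":0,"wx":0,"wy":0,"wz":0,"claw":1},{"dx":0,"dy":0,"dz":0,"wx":0,"wy":0,"wz":0,"claw":1},{"dx":0,"dy":0,"dz":0,"wx":0,"wy":0,"wz":0,"claw":1},{"dx":0,"dy":0,"dz":0,"wx":0,"wy":0,"wz":0,"claw":1},{"dx":0,"dy":0,"dz":0,"wx":0,"wy":0,"wz":0,"claw":1},{"dx":0,"dy":0,"dz":0,"wx":0,"wy":0,"wz":0,"claw":1},{"dx":0,"dy":0,"dz":0,"wx":0,"wy":0,"wz":0,"claw":1}]'
python3 - <<'E'
from h import *
from bench import vision,sensors
go((.4522,-.2739,.23),-.2619+np.pi/2); print(sensors.observe()["wrist_torque"],abs(sensors.observe()["qvel"]).max())
c=vision.capture("scene"); im=cv2.resize(c['img'],None,fx=3,fy=3,interpolation=cv2.INTER_CUBIC)
q=(proj(c,rect(.4528,-.274,-.2619,.13,.25,.130+.026))+.5)*3-.5
cv2.polylines(im,[np.int32(q)],True,(255,0,255),1,cv2.LINE_AA)
cv2.imwrite('pics/p5.png',im[330:930,60:860])
E
```

```text
time_s: 25.1
position: [0.4532, -0.2739, 0.1313]
eef_rot: [0.0, 0.132, 0.991, 0.0]
contact_force: [0.3, -0.1, -5.6]
grip_width: 0.022
gripper_force: 30.0
time_s: 26.1
position: [0.4534, -0.274, 0.232]
eef_rot: [0.001, 0.132, 0.991, -0.0]
contact_force: [-0.1, 0.2, -4.7]
grip_width: 0.0215
gripper_force: 30.0
time_s: 27.1
position: [0.4532, -0.274, 0.2311]
eef_rot: [0.0, 0.132, 0.991, 0.0]
contact_force: [0.1, -0.5, -5.4]
grip_width: 0.0217
gripper_force: 30.0
d/100mm [ 0.009 -0.002  0.011] wz -0.005 alt 3.995 q6 -1.6 t 27.1 tilt [ 0.  0. -1.] F [ 0.1 -0.5 -5.4] w 0.02172912428103431 [ 0.4532 -0.274   0.2311]
[-0.01066882 -0.1605994  -0.0011932 ] 0.0024250604078429345
```

View pics/p5.png

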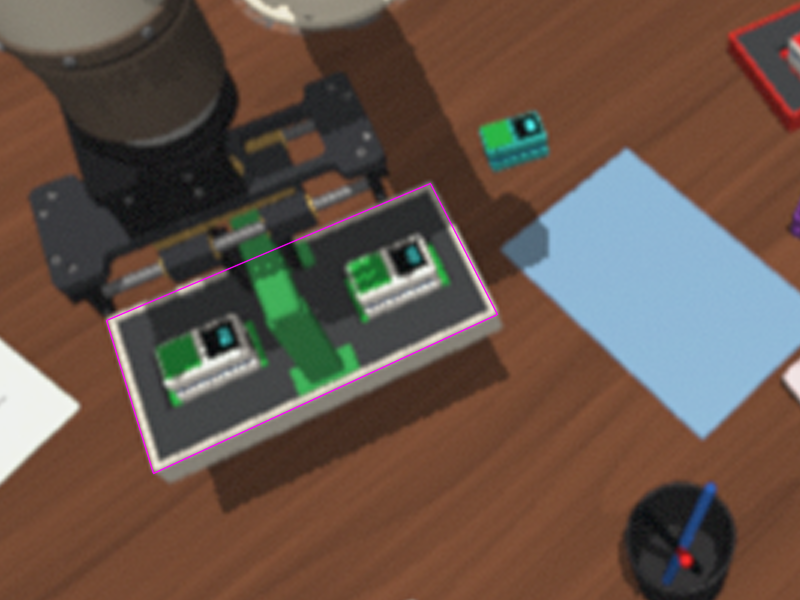

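The caddy's rim, with corners at (108,320), (432,183), (497,315) and (153,472), coincides with the level rim predicted for 130 mm up. Both oximeters are seated and the arm is steady, so I'm handing in.

```bash
python3 -c "
from bench import close_job;print(close_job())"
```

```text
the job is handed in; nothing more can be done
None
```

I placed both green oximeters in the caddy nests and the red one in the reject tray, and handed the job in at about 27 s with the caddy held level and steady about 130 mm above the desk; no verdict came back.

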